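# Balance the shaker: load and clamp the matching bottle

### The job

One bay of the orbital shaker already holds a clamped bottle. To balance the shaker, take the bottle of the same kind (tall or squat) out of the sloping rack, stand it upright in the empty bay against the two back rollers, slide that bay's stop up snug against it and flip its cam lever right over to clamp the stop. Leave the other bottles, the clamp of the loaded bay and the things round about as they are.

Things in the scene. Friction and masses are not known exactly. Their poses are not given: they have to be found in the camera images.
- tall_1_mid (a point): White round bottle, 66 mm across, tall: 147 mm high, straight-walled up to 99 mm, sloping shoulder, cap 40 mm wide and 24 mm high, about 0.21 kg. Point on its axis half-way up (73.5 mm); z runs along the axis to the cap. At the start one of tall_1 and squat_1 (it varies which) is clamped in a shaker bay, the other stands on the tiled ledge behind, not needed.
- squat_1_mid (a point): White round bottle, 66 mm across, squat: 93 mm high, straight-walled up to 63 mm, sloping shoulder, cap 36 mm wide and 16 mm high, about 0.14 kg. Point on its axis half-way up (46.5 mm); z runs along the axis to the cap. At the start one of tall_1 and squat_1 (it varies which) is clamped in a shaker bay, the other stands on the tiled ledge behind, not needed.
- tall_2_mid (a point): Bottle just like tall_1 (mass varies by 30 %); the same point and axis. At the start it is in one of the two places of the sloping rack (it varies which), its top leaning about 30 degrees towards the rack's front, the robot's side.
- squat_2_mid (a point): Bottle just like squat_1 (mass varies by 30 %); the same point and axis. At the start it is in one of the two places of the sloping rack (it varies which), its top leaning about 30 degrees towards the rack's front, the robot's side.
- shaker: White bench shaker, 216 mm deep, 296 mm wide, does not move; origin on the worktop under its middle, x to its back, y to its left. On its deck two identical bays (aluminium trays 136 mm wide, 206 mm deep) side by side, 72.5 mm left and right of its middle; their floors are 160 mm over the worktop. Either may be the empty one.
- bay_a_seat (a point): Point on a bay's floor where the centre of a bottle's underside belongs: there it touches both upright back rollers (18 mm thick, 58 mm high over the floor, centres 33 mm behind the point and 26 mm to either side). x points to the back of the bay, away from the robot, y to its left, z up. Whether bay_a is the left or the right bay varies.
- bay_a_stop (a joint): Travel (m) of bay_a's sliding stop along the bay's +x: 0 fully open (face 78 mm in front of the seat point), 0.045 with its face touching a seated 66 mm bottle, end of travel 0.054. It slides with about 1.5 N while the lever is up; with the lever over, the cam clamps it to its rail.
- bay_a_face (a point): Middle of the stop's rubber face, 20 mm over the bay floor; axes as the bay. The upright plate behind it is 12 mm thick with the rubber, reaches 48 mm right and 38 mm left, top 46 mm over the floor; on the robot's side of it a saddle, 40 mm long, 72 mm wide, 19 mm high over the floor. Push the plate from the robot's side, above the saddle, on its right half, clear of the lever.
- bay_a_lever (a joint): Angle (rad) of the cam lever on bay_a's stop. Pivot pin along the bay's x, 32 mm in front of the face (on the robot's side), 22 mm left of the bay's middle, 26 mm over the floor. 0: up, leaning 0.4 rad to the left, stop free. It flips over to the right to 1.95: level, end of travel, stop clamped. From about 1.2 the cam bites (6 to 8 N near the lever's end); once over it stays.
- bay_a_lever_tip (a point): Point on the lever's black grip, 70 mm from its pivot. The lever ends 81 mm from the pivot; its outer 34 mm is the grip, 18 mm wide and 11 mm thick.
- bay_b_seat (a point): The seat point of the other bay, bay_b; axes and sizes as for bay_a.
- bay_b_stop (a joint): Travel (m) of bay_b's stop, as for bay_a.
- bay_b_face (a point): Middle of the rubber face of bay_b's stop, as for bay_a.
- bay_b_lever (a joint): Angle (rad) of the cam lever on bay_b's stop, as for bay_a.
- bay_b_lever_tip (a point): The same point on bay_b's lever.
- rack: Sloping sheet-metal bottle rack, 94 mm deep, 244 mm wide, does not move; origin on the worktop under its middle, x to its back, y to its left. Places 64 mm to either side of the middle; floor slopes 30 degrees down to the front, 30 mm over the worktop at a bottle's axis; front wall 42 mm high, fences beside the bottles 18 mm or less, so fingers have room at their left and right.
- timer: Bench timer, 45 x 70 x 29 mm, lying on the worktop near its front edge; not part of the job. Origin at the centre of its underside.
- culture_rack: Rack of capped culture tubes, 52 x 124 x 120 mm, behind the sloping rack, does not move; not part of the job. Origin at the centre of its underside.
Things that resemble listed ones, but are neither listed nor needed, are in the scene too. Leave any turquoise look-alike of the part that bears squat_1_mid alone.

How it is judged:
By the outcome, as a careful person would: the job done as asked, in the order asked, and still so for the second after the job is handed in, with the robot touching nothing.
It also fails if it takes over 59 s, if anything falls off the work surface, if the arm or the gripper's body presses on something with over 40 N, if the wrist force passes 120 N, or if a joint passes its speed limit or range.

### The arm

A 7-joint arm with a two-finger parallel gripper is mounted at the origin on a cart in front of the work surface, level with it; the furniture and walls round the work are solid. World frame = base frame: x ahead of the robot, y to its left, z up, the work surface at z = 0. Lengths are in m, angles in rad, forces in N, time in s.
With the tool pointing down it reaches from about 0.425 to 0.875 m from the base axis. Payload 9.9 kg.
Tool frame: the origin (TCP) lies midway between the tips of the shut fingers; the grasp point (between the pads) lies env.grip_point_offset behind it (env.grip_point_offset is the distance from the TCP to the grasp point, in m); z points along the fingers, y is the line along which they close (so a half turn about z gives the same grasp; the last joint's range is limited). The gripper opens to 85 mm and grips with 20 to 120 N. Pads are 22 mm wide; open, the fingers measure 114 mm over their backs; the gripper's body (76 mm by 85 mm) begins 54 mm behind the grasp point. The pads swing forward as they close: fully open they stand 13 mm farther back than shut.
Start: joints at [-1.354, 0.576, 0.025, 1.437, -0.015, 1.129, -0.057], TCP at [0.2, 0.645, 0.231] pointing down, gripper open.
Joint ranges: [-2.76, 2.76], [-0.34, 2.15], [-1.52, 1.57], [0.19, 2.46], [-1.09, 4.23], [0.17, 1.99], [-2.82, 2.82]. Speed limits (rad/s): [2.22, 2.22, 3.01, 3.01, 3.14, 3.14, 3.14].

### API

Orientations are given as a 3x3 rotation matrix whose columns are the frame's x, y, z axes.
In Python, from workcell import sense, capture, camera_params, env gives the robot as it stands.
- The arm moves only by the tool carry_out, never from a script. Its argument "motion" is a list of rows, each a list of 7 numbers: the shift along the world's x, y, z in mm, then the turn, a rotation vector about the world's x, y, z in degrees, then the opening, from 0 (shut) to 1 (fully open). In form: [[tx, ty, tz, ax, ay, az, gripper], ...]. A call has exactly 8 rows; each row shifts and turns the commanded pose from where the row before left it; what a row does not reach is not made up. A row lasts 1/12 s, in which the tool goes at most 41.7 mm and 7.16 degrees, less where a joint would pass 70% of its speed; a pose out of reach is approached as far as the arm can. A call with a gripper value outside its range is refused whole. The fingers move at their own pace and stop on an object; "force" is the grip in N (left out, the last holds). Time passes only in rows, so rows that do not move let the fingers close, or fill a call up. It gives the time, the measured TCP pose, the force, the opening and the grip force at its end, in the units of the state.
- sense(): the state, without advancing time (a new reading comes with each control period).
- capture(name): name is "side" or "top"; returns the picture (400x640x3 uint8, red, green, blue); there is no depth.
- camera_params(name): a dict with "vfov" (degrees; the focal length in pixels is half the picture's height over the tangent of half this angle, whatever the lens; pixels are square), "cx", "cy" (the principal point, pixels), "dist" ([k1, k2, p1, p2, k3] as OpenCV has them; the pictures are not rectified), "camera_from_world" (4x4, takes a point from world to camera coordinates). Camera axes: x right, y down, z forward; pixel columns grow to the right and rows downward; lengths in m; the calibration is good to about 2 mm. A picture is of the moment at which its call begins. camera_params takes no time and is no camera call.
- env.finish_job(): hands the job in; it is judged then, once.
The state is a dict: "time_s": time; "joints": joint angles; "dq": joint speeds; "tau": joint torques, N m; "ee_pos": TCP position; "orientation": TCP orientation; "wrist_force": force on the tool from outside, world axes, zero at the start; "ft_torque": the same for the moment, N m; "width": finger opening in m; "finger_force": force on a finger pad.
Only numpy, scipy, OpenCV 4.12 (cv2) and the standard library are available. Lean on these libraries where they do the work, as an engineer would, in place of code of your own. Each camera call takes 0.05 s, during which the arm holds its last target. There are 200 camera calls.

## Working session

There is one attempt and no reset: what is moved stays moved. The work goes in short steps, Python scripts to look and compute and a tool call to move; the robot and the scene stay as the last step left them, time stands still between calls to the robot, and variables do not carry over. Pictures are saved under pics/ and viewed, at most 10 in all, crops included, and the job is handed in when it is done.

Besides the shell and the picture viewer there is one more tool, called after "Emit:" as name(argument=value, ...) on one line, values as JSON. carry_out: Moves the arm, as the interface text tells. Its arguments: {"type":"object","properties":{"motion":{"type":"array","items":{"type":"array","items":{"type":"number"}}},"force":{"type":"number"}},"required":["motion"]}

```bash
mkdir -p pics; ls; python3 - <<'E'
from workcell import sense,capture,camera_params,env
import cv2,numpy as np
for n in("side","top"):
    cv2.imwrite(f"pics/{n}0.png",cv2.resize(capture(n)[:,:,::-1],(800,500)))
    p=camera_params(n);print(n,p)
    M=np.array(p["camera_from_world"]);print(-M[:3,:3].T@M[:3,3])
s=sense();print(s,env.grip_point_offset)
E
```

```text
pics
side {'vfov': 57.30028248270677, 'cx': 320.1785045005802, 'cy': 203.6722541774316, 'dist': array([-0.06340772,  0.        ,  0.        ,  0.        ,  0.        ]), 'camera_from_world': array([[-0.99696881, -0.07673661,  0.01283266,  0.58105943],
       [-0.04955129,  0.49909976, -0.86512664,  0.11269806],
       [ 0.05998211, -0.86314015, -0.5013893 ,  1.10769628],
       [ 0.        ,  0.        ,  0.        ,  1.        ]])}
[0.51844051 0.94443809 0.64542862]
top {'vfov': 48.57358206147203, 'cx': 316.01882180839823, 'cy': 201.76359622824614, 'dist': array([-0.00578557,  0.        ,  0.        ,  0.        ,  0.        ]), 'camera_from_world': array([[ 8.91274984e-02, -9.96020073e-01, -5.51463229e-04,
         1.04971792e-01],
       [-9.74091568e-01, -8.70496895e-02, -2.08729414e-01,
         6.13712110e-01],
       [ 2.07850682e-01,  1.91407062e-02, -9.77973275e-01,
         1.10822692e+00],
       [ 0.00000000e+00,  0.00000000e+00,  0.00000000e+00,
         1.00000000e+00]])}
[0.3581102  0.13676521 1.21197397]
{'time_s': 0.1, 'joints': array([-1.35380123,  0.57642108,  0.02480856,  1.43781347, -0.01499566,
        1.12896772, -0.05647762]), 'dq': array([ 0.00048144, -0.0023265 ,  0.00031171, -0.00377988,  0.00091033,
        0.00059052, -0.00095064]), 'tau': array([ 6.34452183e-03, -7.67304897e+01,  2.25861065e+00, -2.86603904e+01,
        1.61111407e-02,  8.59832129e-03,  1.19084143e-05]), 'ee_pos': array([0.19984544, 0.64433093, 0.23054983]), 'orientation': array([[-9.55127719e-01,  2.96194030e-01, -3.69991550e-04],
       [ 2.96194256e-01,  9.55126728e-01, -1.37699239e-03],
       [-5.44681071e-05, -1.42479298e-03, -9.99998983e-01]]), 'wrist_force': array([ 0.5553096 , -0.43274729, -0.33933682]), 'ft_torque': array([ 0.0031568 , -0.00911749,  0.01166752]), 'finger_force': 0.0, 'width': 0.08559855075519199} 0.0187
```

View pics/side0.png

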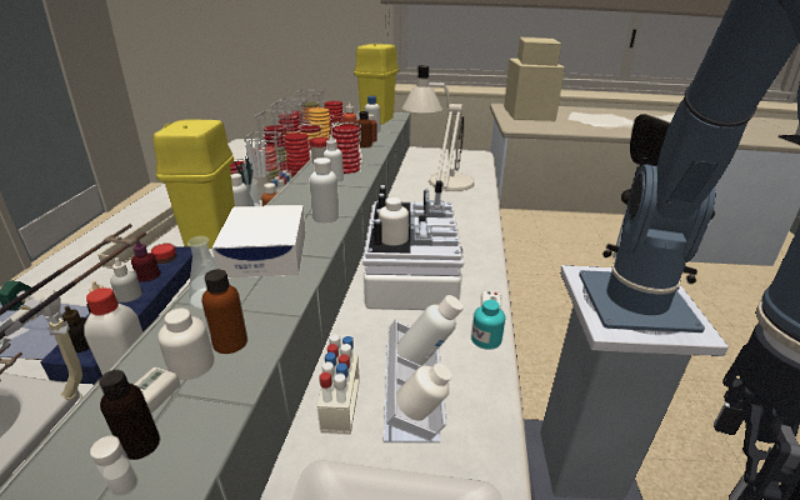

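View pics/top0.png

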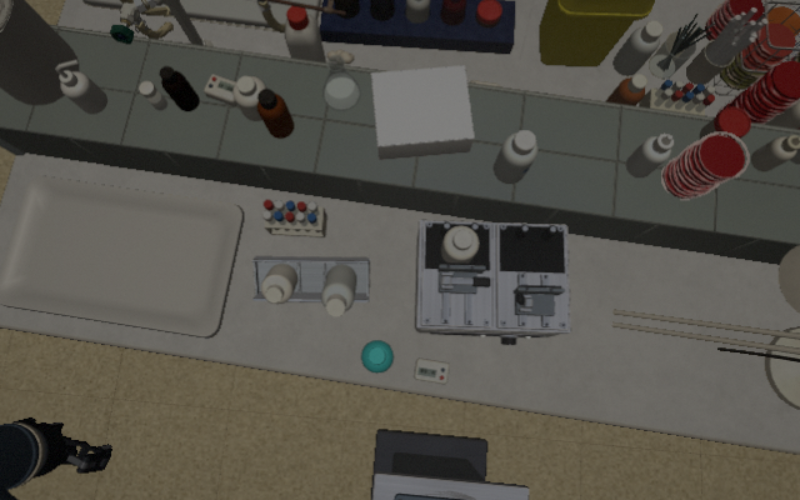

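The left bay holds a squat bottle; `tall_1` stands on the ledge. So the target is the squat bottle in the left rack place (top ~(280,283), side ~(422,392)), going into the right bay. I'll take enlarged crops next.

```bash
cat > h.py <<'E'
import cv2,numpy as np
from workcell import sense,capture,camera_params,env
def K(n):
    p=camera_params(n);f=200/np.tan(np.radians(p["vfov"]/2))
    return np.array([[f,0,p["cx"]],[0,f,p["cy"]],[0,0,1]]),np.array(p["dist"]),np.array(p["camera_from_world"])
def ray(n,uv):
    k,d,M=K(n);q=cv2.undistortPoints(np.array([[uv]],float),k,d)[0,0]
    return -M[:3,:3].T@M[:3,3],M[:3,:3].T@np.r_[q,1]
def atz(n,uv,z):
    o,r=ray(n,uv);return o+r*(z-o[2])/r[2]
def tri(uvs,uvt):
    (a,u),(b,v)=ray("side",uvs),ray("top",uvt)
    s=np.linalg.lstsq(np.c_[u,-v],b-a,rcond=None)[0]
    p,q=a+s[0]*u,b+s[1]*v;return (p+q)/2,np.linalg.norm(p-q)
def proj(n,P):
    k,d,M=K(n);P=np.atleast_2d(np.array(P,float))
    return cv2.projectPoints(P,cv2.Rodrigues(M[:3,:3])[0],M[:3,3],k,d)[0][:,0]
def crop(n,x0,y0,w,h,s,name):
    im=capture(n)[y0:y0+h,x0:x0+w,::-1]
    cv2.imwrite("pics/"+name,cv2.resize(im,None,fx=s,fy=s,interpolation=cv2.INTER_CUBIC))
E
python3 -c "
from h import *
crop('top',195,170,265,110,3,'t1.png')
crop('side',280,140,130,220,2.7,'s1.png')"
```

```text
(no output)
```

View pics/t1.png

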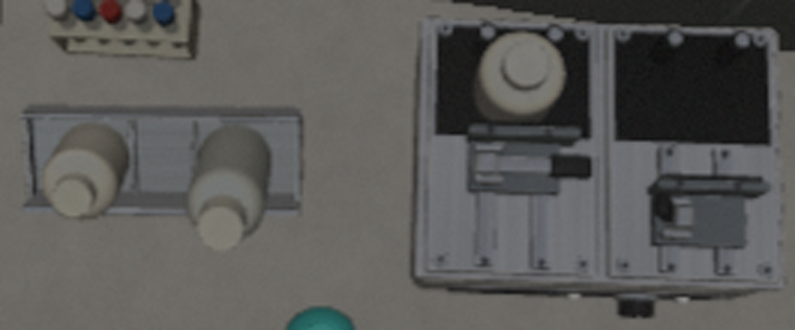

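View pics/s1.png

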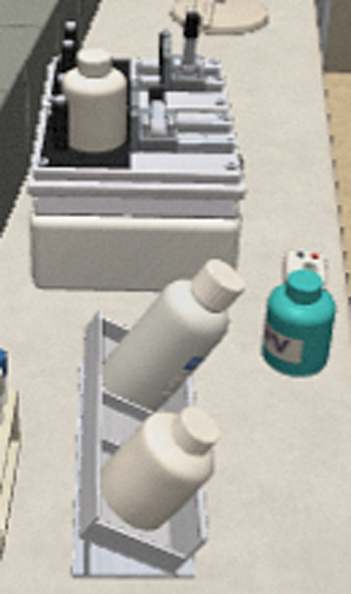

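The crops show the empty bay's rollers at top-crop (674,38) and (741,41), and the loaded bay's at (487,30) and (555,33). The squat_2 cap is at top-crop (74,198) and side-crop (206,424).

```bash
python3 - <<'E'
from h import *
T=lambda u,v:(195+u/3,170+v/3); S=lambda u,v:(280+u/2.7,140+v/2.7)
r=[atz('top',T(*p),.218) for p in((487,30),(555,33),(674,38),(741,41))]
for p in r: print(p)
yaw=np.arctan2(*( (r[0]-r[3])[[0,1]]*[-1,1]));print('shaker yaw',np.degrees(yaw))
x=np.array([np.cos(yaw),np.sin(yaw)]);y=np.array([-x[1],x[0]])
seat=(r[2]+r[3])[:2]/2-.033*x;print('seatR',seat)
print('seatL',(r[0]+r[1])[:2]/2-.033*x)
for p in((425,20),(777,35),(785,285),(415,278)):print('corner',atz('top',T(*p),.163))
print('cap top squat2',tri(S(206,424),T(74,198)))
print('cap tall2',tri(S(224,280),T(220,227)))
# rack edges at bottom back/front
for p in((25,106),(300,108),(299,213),(25,213)):print('rack',atz('top',T(*p),.04))
# model overlay checks
z=.16
c=lambda dx,dy,h:np.r_[seat+dx*x+dy*y,z+h]
print('loaded seat dist',np.linalg.norm((r[0]+r[1]-r[2]-r[3])[:2]/2))
for uv in((712,185),(663,205)): print('stop plate top',[(np.dot(atz('top',T(*uv),.206)[:2]-seat,a)).round(4) for a in(x,y)])
for uv in((653,186),(768,186)): print('plate end',[(np.dot(atz('top',T(*uv),.206)[:2]-seat,a)).round(4) for a in(x,y)])
for uv in((470,133),(578,133)): print('loaded plate',[(np.dot(atz('top',T(*uv),.206)[:2]-seat,a)).round(4) for a in(x,y)])
E
```

```text
[0.62924992 0.06545219 0.218     ]
[0.63153756 0.01298502 0.218     ]
[ 0.63574007 -0.07872933  0.218     ]
[ 0.63795927 -0.13032941  0.218     ]
shaker yaw 2.547125238536463
seatR [ 0.60388227 -0.10599593]
seatL [0.59742635 0.03775205]
corner [0.64816515 0.1125198  0.163     ]
corner [ 0.66111125 -0.17420099  0.163     ]
corner [ 0.45913969 -0.18541095  0.163     ]
corner [0.43883257 0.1036956  0.163     ]
cap top squat2 (array([0.48192693, 0.39127644, 0.10832658]), np.float64(0.003770384033415136))
cap tall2 (array([0.46649084, 0.26203424, 0.14901001]), np.float64(0.0001206955144103491))
rack [0.57028756 0.46192568 0.04      ]
rack [0.59050159 0.21515242 0.04      ]
rack [0.49609951 0.20665368 0.04      ]
rack [0.47446261 0.4482115  0.04      ]
loaded seat dist 0.14389287421465516
stop plate top [np.float64(-0.0783), np.float64(-0.0054)]
stop plate top [np.float64(-0.0953), np.float64(0.032)]
plate end [np.float64(-0.0811), np.float64(0.0395)]
plate end [np.float64(-0.0772), np.float64(-0.0481)]
loaded plate [np.float64(-0.0462), np.float64(0.1801)]
loaded plate [np.float64(-0.0425), np.float64(0.0972)]
```

```bash
cat >> h.py <<'E'
from scipy.spatial.transform import Rotation as R
def to(p,M,tag=""):
    s=sense();v=R.from_matrix(np.array(M)@s["orientation"].T).as_rotvec(degrees=True)
    d=(np.array(p)-s["ee_pos"])*1000
    print(tag,"mm",d.round(1),"deg",v.round(1),"t",round(s["time_s"],2),"rows",max(np.linalg.norm(d)/41.7,np.linalg.norm(v)/7.16).round(1))
def fr(z,y):
    z=np.array(z)/np.linalg.norm(z);y=np.array(y)-np.dot(y,z)*z;y/=np.linalg.norm(y);return np.c_[np.cross(y,z),y,z]
ry=np.radians(5.0);ax=np.array([-.5*np.cos(ry),-.5*np.sin(ry),.866])
MR=fr(-ax,[-np.sin(ry),np.cos(ry),0]); base=np.array([.528,.395,.03])
G=lambda h:base+(h-.0187)*ax
sy=np.radians(2.7);sx=np.array([np.cos(sy),np.sin(sy),0]);syv=np.array([-np.sin(sy),np.cos(sy),0])
MS=fr([0,0,-1],syv); seat=np.array([.604,-.106,.16])
E
python3 -c "
from h import *
to(G(.146),MR,'pre');print(G(.146),G(.046))"
```

```text
pre mm [ 264.7 -255.   -90.5] deg [ -3.2 -30.   21.7] t 0.2 rows 9.1
[0.46459221 0.38945254 0.1402418 ] [0.51440194 0.39381032 0.0536418 ]
```

Emit:
carry_out(motion=[[27,-26,-4,0,0,0,1],[27,-26,-4,-0.6,-5.2,3.6,1],[27,-26,-4,-0.6,-5.2,3.6,1],[27,-26,-9,-0.5,-5.2,3.6,1],[27,-26,-9,-0.5,-5.2,3.6,1],[27,-26,-10,-0.5,-5.2,3.6,1],[27,-26,-10,-0.5,-4,3.7,1],[27,-26,-10,0,0,0,1]])

```text
time_s: 0.87
ee_pos: [0.4125, 0.4362, 0.1694]
orientation: [[-0.862, -0.098, 0.497], [-0.085, 0.995, 0.05], [-0.499, 0.001, -0.866]]
wrist_force: [0.9, -0.3, -0.7]
width: 0.0855
finger_force: 0.0
```

Emit:
carry_out(motion=[[25,-24,-15,0,0,0,1],[24,-23,-15,0,0,0,1],[0,0,0,0,0,0,1],[0,0,0,0,0,0,1],[0,0,0,0,0,0,1],[0,0,0,0,0,0,1],[0,0,0,0,0,0,1],[0,0,0,0,0,0,1]])

```text
time_s: 1.53
ee_pos: [0.4644, 0.391, 0.1416]
orientation: [[-0.863, -0.089, 0.498], [-0.075, 0.996, 0.049], [-0.5, 0.005, -0.866]]
wrist_force: [-0.7, -0.4, 0.5]
width: 0.0855
finger_force: 0.0
```

```bash
python3 -c "
from h import *
to(G(.146),MR,'pre')
im1=capture('top')[170:270,180:300,::-1];im2=capture('side')[220:345,280:400,::-1]
f=lambda a:cv2.resize(a,None,fx=3.3,fy=3.3,interpolation=cv2.INTER_CUBIC)
a,b=f(im1),f(im2);c=np.zeros((max(len(a),len(b)),a.shape[1]+b.shape[1],3),np.uint8);c[:len(a),:a.shape[1]]=a;c[:len(b),a.shape[1]:]=b
cv2.imwrite('pics/pre.png',c)"
```

```text
pre mm [ 0.2 -1.5 -1.4] deg [-0.3 -0.  -0.1] t 1.53 rows 0.0
```

View pics/pre.png

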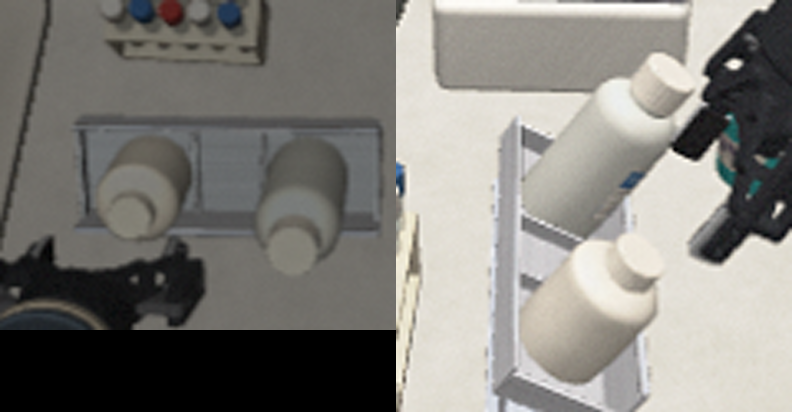

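The top crop shows finger tips at about (45,240) and (178,240), with the cap centre at about (131,212). I'll check these against the model.

```bash
python3 -c "
from h import *
f=lambda q:((q-[180,170])*3.3).round(1)
g=lambda q:((q-[280,220])*3.3+[396,0]).round(1)
s=sense();p=s['ee_pos'];o=s['orientation'];b=p-o[:,2]*.013
pts=[p,b+o[:,1]*.0428,b-o[:,1]*.0428]+[base+h*ax for h in(0,.093,.063)]+[base+.063*ax+k*.033*MR[:,1] for k in(1,-1)]+[base+k*.033*MR[:,1] for k in(1,-1)]
print(f(proj('top',pts)));print(g(proj('side',pts)))"
```

```text
[[118.5 237.8]
 [ 55.8 244.8]
 [173.7 244.9]
 [153.7 176.6]
 [130.  220.2]
 [138.1 205.4]
 [ 95.6 205.3]
 [180.5 205.5]
 [113.4 176.6]
 [194.1 176.7]]
[[677.  214.2]
 [698.6 250.8]
 [680.7 154.1]
 [566.5 340.8]
 [645.4 250.6]
 [619.  280.8]
 [623.  320.8]
 [615.3 243.6]
 [568.4 381.4]
 [564.7 302.9]]
```

Emit:
carry_out(motion=[[8,0.4,-14,0,0,0,1],[9,0.4,-15,0,0,0,1],[9,0.4,-15,0,0,0,1],[9,0.4,-15,0,0,0,1],[9,0.4,-15,0,0,0,1],[8,0,-14,0,0,0,1],[0,0,0,0,0,0,1],[0,0,0,0,0,0,1]])

```text
time_s: 2.3
ee_pos: [0.5166, 0.3912, 0.0533]
orientation: [[-0.863, -0.087, 0.497], [-0.074, 0.996, 0.046], [-0.499, 0.003, -0.866]]
wrist_force: [-0.6, 0.4, 0.2]
width: 0.0852
finger_force: 0.0
```

Emit:
carry_out(motion=[[0,0,0,0,0,0,0.5],[0,0,0,0,0,0,0.5],[0,0,0,0,0,0,0.5],[0,0,0,0,0,0,0.5],[0,0,0,0,0,0,0.5],[0,0,0,0,0,0,0.5],[0,0,0,0,0,0,0.5],[0,0,0,0,0,0,0.5]], force=30)

```text
time_s: 2.97
ee_pos: [0.5165, 0.3922, 0.0547]
orientation: [[-0.863, -0.088, 0.498], [-0.074, 0.996, 0.048], [-0.501, 0.005, -0.866]]
wrist_force: [-3.0, -0.6, 8.2]
width: 0.0638
finger_force: 32.3
```

Emit:
carry_out(motion=[[-4,-0.3,7,0,0,0,0.5],[-7,-0.6,12,0,0,0,0.5],[-9,-0.8,16,0,0,0,0.5],[-9,-0.8,16,0,0,0,0.5],[-9,-0.8,16,0,0,0,0.5],[-5,-0.5,20,0,0,0,0.5],[0,0,20,0,0,0,0.5],[0,0,20,0,0,0,0.5]], force=40)

```text
time_s: 3.63
ee_pos: [0.4725, 0.3879, 0.1819]
orientation: [[-0.863, -0.089, 0.497], [-0.075, 0.996, 0.048], [-0.499, 0.004, -0.867]]
wrist_force: [-0.1, 0.3, -1.6]
width: 0.0636
finger_force: 45.0
```

```bash
python3 -c "
from h import *
pre=seat+[0,0,.09+.0273+.02]-.010*sx
print(pre,sx);to(pre,MS,'pre')
im1=capture('top')[150:270,180:300,::-1];im2=capture('side')[170:320,280:400,::-1]
f=lambda a:cv2.resize(a,None,fx=3.3,fy=3.3,interpolation=cv2.INTER_CUBIC)
a,b=f(im1),f(im2);c=np.zeros((max(len(a),len(b)),a.shape[1]+b.shape[1],3),np.uint8);c[:len(a),:a.shape[1]]=a;c[:len(b),a.shape[1]:]=b
cv2.imwrite('pics/lift.png',c)"
```

```text
[ 0.5940111  -0.10647106  0.2973    ] [0.99888987 0.04710645 0.        ]
pre mm [ 121.5 -494.4  115.4] deg [-2.3 29.9 -2.3] t 3.63 rows 12.5
```

View pics/lift.png

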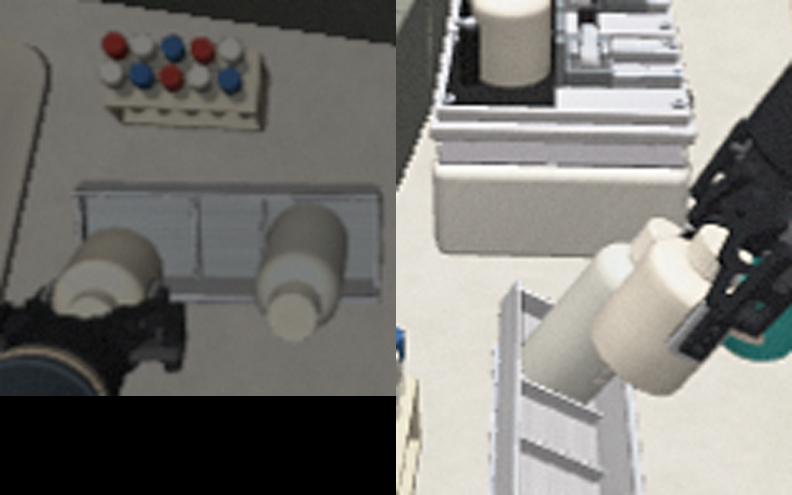

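The bottle is held clear of the rack, side-crop body from about (595,335) to (657,395) at its base. I'll check how it sits in the fingers against a model outline.

```bash
python3 -c "
from h import *
s=sense();p=s['ee_pos'];o=s['orientation'];z=o[:,2]
im=cv2.imread('pics/lift.png')
def draw(dx,dh,col):
  b=p+z*(.0273+dh)+o[:,0]*dx
  for h,r in((0,.033),(.063,.033),(.077,.018),(.093,.018)):
    t=np.linspace(0,6.283,60);P=[b-z*h+r*(np.cos(k)*o[:,0]+np.sin(k)*o[:,1]) for k in t]
    cv2.polylines(im,[((proj('side',P)-[280,170])*3.3+[396,0]).astype(np.int32)],True,col,1)
    cv2.polylines(im,[((proj('top',P)-[180,150])*3.3).astype(np.int32)],True,col,1)
draw(0,0,(0,0,255))
cv2.imwrite('pics/fit.png',cv2.resize(im[200:420,0:792],(792,220)))
cv2.imwrite('pics/fit.png',np.vstack([cv2.resize(im[200:420,560:760],(640,704))[:596],])) 
"
```

```text
(no output)
```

View pics/fit.png

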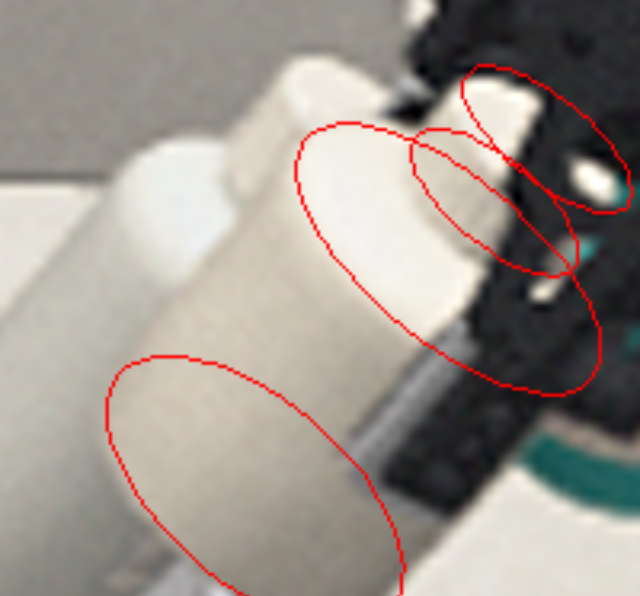

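Emit:
carry_out(motion=[[0,0,25,-0.5,6,-0.5,0.5],[0,0,38,-0.5,6,-0.5,0.5],[0,0,38,-0.5,6,-0.5,0.5],[0,0,38,-0.5,6,-0.5,0.5],[10,-25,15,-0.3,5.9,-0.3,0.5],[10,-38,0,0,0,0,0.5],[10,-38,0,0,0,0,0.5],[10,-38,0,0,0,0,0.5]])

```text
time_s: 4.4
ee_pos: [0.522, 0.2434, 0.3018]
orientation: [[-0.992, -0.041, 0.118], [-0.043, 0.999, -0.011], [-0.118, -0.016, -0.993]]
wrist_force: [0.6, 1.0, -2.1]
width: 0.0641
finger_force: 45.0
```

Emit:
carry_out(motion=[[10,-38,0,0,0,0,0.5],[10,-40,0,0,0,0,0.5],[10,-40,0,0,0,0,0.5],[10,-40,0,0,0,0,0.5],[10,-40,0,0,0,0,0.5],[10,-40,0,0,0,0,0.5],[10,-40,0,0,0,0,0.5],[5,-40,0,0,0,0,0.5]])

```text
time_s: 5.07
ee_pos: [0.5967, -0.0746, 0.3016]
orientation: [[-0.992, -0.042, 0.118], [-0.044, 0.999, -0.011], [-0.117, -0.016, -0.993]]
wrist_force: [1.6, -0.4, -1.3]
width: 0.064
finger_force: 45.0
```

Emit:
carry_out(motion=[[5,-30,0,0,0,0,0.5],[0,0,0,0,0,0,0.5],[0,0,0,0,0,0,0.5],[0,0,0,0,0,0,0.5],[0,0,0,0,0,0,0.5],[0,0,0,0,0,0,0.5],[0,0,0,0,0,0,0.5],[0,0,0,0,0,0,0.5]])

```text
time_s: 5.73
ee_pos: [0.6015, -0.1017, 0.3027]
orientation: [[-0.992, -0.044, 0.119], [-0.045, 0.999, -0.01], [-0.118, -0.015, -0.993]]
wrist_force: [0.7, -0.0, -1.3]
width: 0.0638
finger_force: 45.0
```

```bash
python3 -c "
from h import *
to(seat+[0,0,.06+.0273]-.012*sx,MS,'pre')
im1=capture('top')[150:290,320:470,::-1];im2=capture('side')[110:260,270:400,::-1]
f=lambda a:cv2.resize(a,None,fx=2.8,fy=2.8,interpolation=cv2.INTER_CUBIC)
a,b=f(im1),f(im2);c=np.zeros((max(len(a),len(b)),a.shape[1]+b.shape[1],3),np.uint8);c[:len(a),:a.shape[1]]=a;c[:len(b),a.shape[1]:]=b
cv2.imwrite('pics/above.png',c)"
```

```text
pre mm [ -9.4  -4.9 -55.4] deg [0.6 6.8 0.1] t 5.73 rows 1.4
```

View pics/above.png

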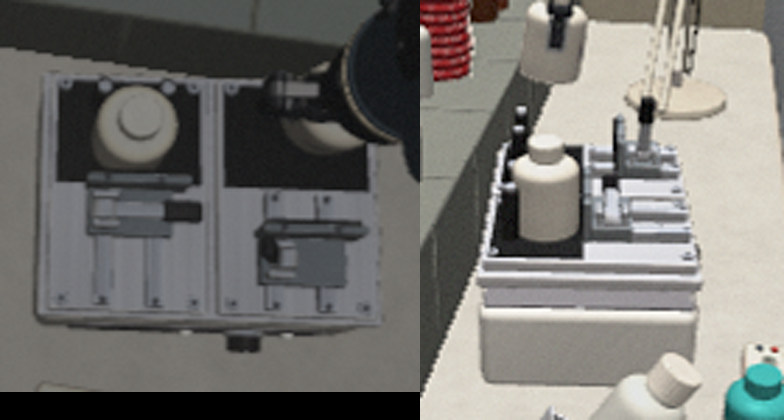

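The bottle hangs above the empty bay, and the loaded bay is untouched. The tool still has a 6.8° tilt to take out.

Emit:
carry_out(motion=[[-5,-3,-14,0.3,3.4,0,0.5],[-4,-2,-14,0.3,3.4,0,0.5],[0,0,-14,0,0,0,0.5],[0,0,-14,0,0,0,0.5],[0,0,0,0,0,0,0.5],[0,0,0,0,0,0,0.5],[0,0,0,0,0,0,0.5],[0,0,0,0,0,0,0.5]])

```text
time_s: 6.5
ee_pos: [0.5929, -0.1076, 0.2479]
orientation: [[-0.999, -0.043, 0.002], [-0.043, 0.999, -0.0], [-0.002, -0.0, -1.0]]
wrist_force: [-0.9, -0.8, -0.2]
width: 0.064
finger_force: 45.0
```

```bash
python3 -c "
from h import *
to(seat+[0,0,.0273]-.012*sx,MS,'down');print(sense()['wrist_force'])"
```

```text
down mm [ -0.9   1.  -60.6] deg [0.  0.1 0.2] t 6.5 rows 1.5
[-0.89485151 -0.78331514 -0.21634496]
```

Emit:
carry_out(motion=[[-1,1,-10,0,0,0,0.5],[0,0,-12,0,0,0,0.5],[0,0,-12,0,0,0,0.5],[0,0,-10,0,0,0,0.5],[0,0,-6,0,0,0,0.5],[0,0,-4,0,0,0,0.5],[0,0,0,0,0,0,0.5],[0,0,0,0,0,0,0.5]])

```text
time_s: 7.17
ee_pos: [0.5966, -0.1058, 0.1962]
orientation: [[-0.999, -0.044, 0.013], [-0.044, 0.999, 0.0], [-0.013, -0.0, -1.0]]
wrist_force: [8.5, 2.0, 16.4]
width: 0.0639
finger_force: 47.9
```

Emit:
carry_out(motion=[[0,0,-1.5,0,0,0,0.5],[0,0,-1.5,0,0,0,0.5],[0,0,-1,0,0,0,0.5],[0,0,0,0,0,0,0.5],[0,0,0,0,0,0,0.5],[0,0,0,0,0,0,0.5],[0,0,0,0,0,0,0.5],[0,0,0,0,0,0,0.5]])

```text
time_s: 7.83
ee_pos: [0.5987, -0.1057, 0.194]
orientation: [[-0.999, -0.044, 0.018], [-0.044, 0.999, -0.0], [-0.017, -0.001, -1.0]]
wrist_force: [11.2, 1.5, 26.1]
width: 0.0639
finger_force: 49.2
```

```bash
python3 -c "
from h import *
im1=capture('top')[150:280,350:470,::-1];im2=capture('side')[90:220,280:400,::-1]
f=lambda a:cv2.resize(a,None,fx=3.3,fy=3.3,interpolation=cv2.INTER_CUBIC)
cv2.imwrite('pics/d.png',np.hstack([f(im1),f(im2)]))"
```

```text
(no output)
```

View pics/d.png

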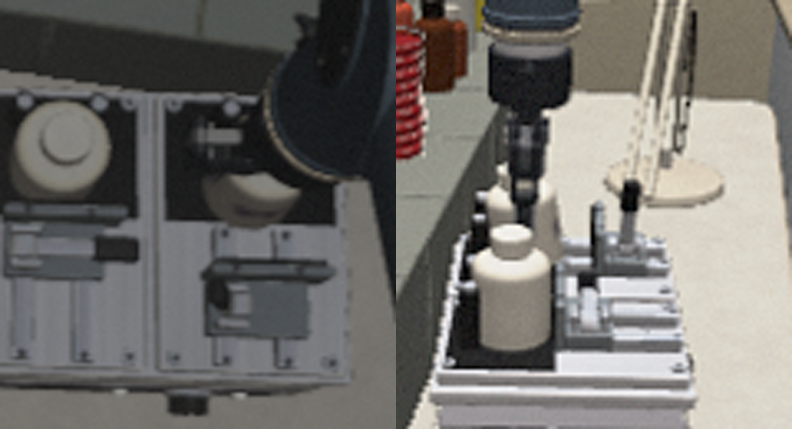

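The bottle stands in the right bay just ahead of the rollers, top-crop about (250,195), with no part fouling. Floor contact came about 7 mm early, so it has probably turned or slid slightly in the grip. I'll relax the grip so it settles flat.

Emit:
carry_out(motion=[[0,0,0,0,0,0,0.6],[0,0,0,0,0,0,0.6],[0,0,0,0,0,0,0.6],[0,0,0,0,0,0,0.6],[0,0,0,0,0,0,0.6],[0,0,0,0,0,0,0.6],[0,0,0,0,0,0,0.6],[0,0,0,0,0,0,0.6]], force=20)

```text
time_s: 8.6
ee_pos: [0.5987, -0.1057, 0.194]
orientation: [[-0.999, -0.044, 0.017], [-0.044, 0.999, -0.0], [-0.017, -0.001, -1.0]]
wrist_force: [11.3, 2.5, 25.6]
width: 0.0638
finger_force: 49.2
```

Emit:
carry_out(motion=[[0,0,2,0,0,0,0.6],[0,0,2,0,0,0,0.6],[0,0,0,0,0,0,0.8],[0,0,0,0,0,0,0.8],[0,0,0,0,0,0,0.9],[0,0,0,0,0,0,1],[0,0,0,0,0,0,1],[0,0,0,0,0,0,1]])

```text
time_s: 9.27
ee_pos: [0.5913, -0.1066, 0.1923]
orientation: [[-0.999, -0.043, -0.0], [-0.043, 0.999, 0.0], [0.0, 0.0, -1.0]]
wrist_force: [0.1, -0.1, 0.9]
width: 0.0851
finger_force: 0.0
```

```bash
python3 -c "
from h import *
to(seat+[0,0,.0273]-.012*sx,MS,'c');s=sense();print(s['wrist_force'],s['ee_pos'],s['width'])
a=capture('side');b=capture('top');np.save('a.npy',a);np.save('b.npy',b)
# right edge profile of bottle in side view: rows
for v in range(140,172,2):
    r=a[v,420-20:].astype(int) if 0 else a[v,300:340].astype(int); print(v,''.join('#' if (q.min()>140 and q[0]-q[2]>12) else '+' if q.min()>140 else '.' for q in r), )
"
```

```text
c mm [ 0.8  0.  -5. ] deg [-0.  -0.   0.2] t 9.27 rows 0.1
[ 0.0749206  -0.10339603  0.87322484] [ 0.59125939 -0.10657366  0.19231005] 0.0851294288943173
140 ............#+++...........+############
142 ...........#++##...........#############
144 ......................##..##############
146 .....................#++.###############
148 .....+++.##+####.........###############
150 ........######++#.........#.############
152 ........##########...........##########.
154 ..............................#########.
156 ....++........................#########.
158 ...........##++++#+............########.
160 .........#++++++++++#..........########.
162 +.........##+++++####..........++++++++.
164 +................................++++++.
166 .....##+#............#+##...............
168 ..++##++++++......##+++###.....++++++++.
170 ...####++++++++++++++######..+...+.+++..
```

Emit:
carry_out(motion=[[0,0,-2,0,0,0,1],[0,0,0,0,0,0,0.5],[0,0,0,0,0,0,0.5],[0,0,0,0,0,0,0.5],[0,0,0,0,0,0,0.5],[0,0,0,0,0,0,0.5],[0,0,0,0,0,0,0.5],[0,0,0,0,0,0,0.5]], force=20)

```text
time_s: 10.03
ee_pos: [0.5914, -0.1066, 0.1906]
orientation: [[-0.999, -0.043, 0.0], [-0.043, 0.999, 0.0], [-0.0, 0.0, -1.0]]
wrist_force: [-0.1, -0.0, -0.4]
width: 0.0645
finger_force: 22.8
```

Emit:
carry_out(motion=[[2,0.1,0,0,0,0,0.5],[2,0.1,0,0,0,0,0.5],[2,0.1,0,0,0,0,0.5],[2,0.1,0,0,0,0,0.5],[0,0,0,0,0,0,0.5],[0,0,0,0,0,0,0.5],[0,0,0,0,0,0,0.5],[0,0,0,0,0,0,0.5]])

```text
time_s: 10.7
ee_pos: [0.598, -0.1062, 0.1905]
orientation: [[-0.999, -0.043, -0.003], [-0.043, 0.999, 0.0], [0.003, 0.0, -1.0]]
wrist_force: [-7.2, -0.0, 4.1]
width: 0.0641
finger_force: 23.2
```

Emit:
carry_out(motion=[[1,0,0,0,0,0,0.5],[1,0,0,0,0,0,0.5],[0,0,0,0,0,0,0.5],[0,0,0,0,0,0,0.5],[0,0,0,0,0,0,0.5],[0,0,0,0,0,0,0.5],[0,0,0,0,0,0,0.5],[0,0,0,0,0,0,0.5]])

```text
time_s: 11.37
ee_pos: [0.5981, -0.1063, 0.1905]
orientation: [[-0.999, -0.043, -0.006], [-0.043, 0.999, 0.0], [0.006, 0.0, -1.0]]
wrist_force: [-15.7, 1.4, 10.5]
width: 0.0641
finger_force: 23.7
```

Emit:
carry_out(motion=[[-1.5,0,0,0,0,0,0.5],[0,0,0,0,0,0,0.8],[0,0,0,0,0,0,0.9],[0,0,0,0,0,0,1],[0,0,0,0,0,0,1],[0,0,0,0,0,0,1],[0,0,0,0,0,0,1],[0,0,0,0,0,0,1]])

```text
time_s: 12.03
ee_pos: [0.6, -0.1061, 0.1906]
orientation: [[-0.999, -0.043, 0.0], [-0.043, 0.999, 0.0], [-0.0, 0.0, -1.0]]
wrist_force: [-0.4, 0.4, -0.2]
width: 0.0853
finger_force: 0.0
```

Emit:
carry_out(motion=[[0,0,8,0,0,0,1],[0,0,15,0,0,0,1],[0,0,20,0,0,0,1],[0,0,25,0,0,0,1],[0,0,30,0,0,0,1],[-20,0,30,0,0,0,1],[-35,0,10,0,0,0,0.5],[-38,0,0,0,0,0,0]])

```text
time_s: 12.7
ee_pos: [0.5079, -0.106, 0.3317]
orientation: [[-0.999, -0.044, 0.006], [-0.044, 0.999, -0.0], [-0.006, -0.001, -1.0]]
wrist_force: [0.4, 0.1, 0.0]
width: 0.0641
finger_force: 0.0
```

Emit:
carry_out(motion=[[-38,0,0,0,0,0,0],[-38,0,0,0,0,0,0],[0,0,0,0,0,0,0],[0,0,0,0,0,0,0],[0,0,0,0,0,0,0],[0,0,0,0,0,0,0],[0,0,0,0,0,0,0],[0,0,0,0,0,0,0]])

```text
time_s: 13.37
ee_pos: [0.4316, -0.1061, 0.3284]
orientation: [[-0.999, -0.044, -0.0], [-0.044, 0.999, 0.0], [0.0, 0.0, -1.0]]
wrist_force: [0.1, 0.2, 0.5]
width: -0.0004
finger_force: 0.0
```

```bash
python3 -c "
from h import *
s=sense();print(s['ee_pos'],s['joints'].round(2),s['time_s'])
im1=capture('top')[150:290,320:470,::-1];im2=capture('side')[90:230,280:400,::-1]
f=lambda a:cv2.resize(a,None,fx=2.9,fy=2.9,interpolation=cv2.INTER_CUBIC)
cv2.imwrite('pics/placed.png',np.hstack([f(im1),f(im2)]))"
```

```text
[ 0.43162506 -0.10605818  0.32835689] [ 0.23  0.15 -0.11  1.84  0.02  1.16  1.73] 13.3667
```

View pics/placed.png

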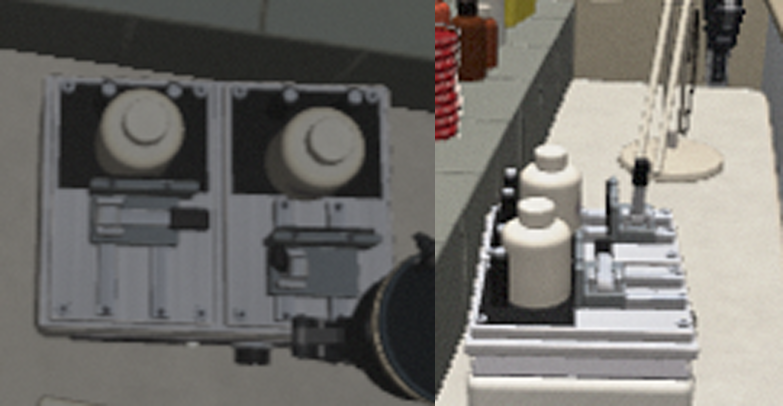

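Both bottles stand upright in their bays, caps at crop (146,122) and (329,137). I'll compare the two seat positions numerically.

```bash
python3 -c "
from h import *
T=lambda u,v:(320+u/2.9,150+v/2.9)
S=lambda u,v:(280+(u-435)/2.9,90+v/2.9)
g=lambda P:[round(float(np.dot(P-seat,a)),4) for a in(sx,syv)]
for n,uv in(('L',(146,121)),('R',(329,136))): print(n,g(atz('top',T(*uv),.253)))
print(tri(S(537,204),T(146,121)),tri(S(550,152),T(329,136)))
for n,uv in(('Lroll',(108,90)),('Lroll',(175,91)),('Rroll',(290,96)),('Rroll',(358,99))): print(n,g(atz('top',T(*uv),.218)))
b=capture('top').astype(np.uint8);np.save('b.npy',b)
gr=cv2.cvtColor(b,cv2.COLOR_RGB2GRAY)
c=cv2.HoughCircles(cv2.resize(gr[165:240,330:460],None,fx=6,fy=6,interpolation=cv2.INTER_CUBIC),cv2.HOUGH_GRADIENT,1,150,param1=80,param2=20,minRadius=40,maxRadius=64)
for q in c[0]: print(q.round(0),g(atz('top',(330+q[0]/6-.4,165+q[1]/6-.4),.253)))
for n,uv in(('plateL back edge',(90,182)),('plR',(270,233)),('plR',(378,236)),('plL',(197,186))): print(n,g(atz('top',T(*uv),.206)))
"
```

```text
L [-0.0018, 0.1435]
R [-0.0077, 0.0034]
(array([0.59618045, 0.03716769, 0.25225036]), np.float64(0.001146839323085819)) (array([ 0.59607025, -0.10335237,  0.25112172]), np.float64(0.0009683279913043007))
Lroll [0.0308, 0.1702]
Lroll [0.0322, 0.1167]
Rroll [0.032, 0.025]
Rroll [0.0318, -0.0292]
[246. 154.  59.] [0.0013, 0.1428]
[630. 198.  58.] [-0.0091, 0.0011]
plateL back edge [-0.0422, 0.1818]
plR [-0.0772, 0.0388]
plR [-0.076, -0.0465]
plL [-0.0419, 0.0967]
```

The loaded bottle reads at its seat (x≈0). Ours is about 8 mm short of the rollers, because the rubber mat grips it when pressed. The stop will push it home, needing roughly 35 mm of travel to match the loaded bay. Next I go down behind the plate's right half.

Emit:
carry_out(motion=[[28,-19,0,0,0,0,0],[28,-19,0,0,0,0,0],[0,0,-25,0,0,0,0],[0,0,-35,0,0,0,0],[0,0,-30,0,0,0,0],[0,0,-20,0,0,0,0],[0,0,-15,0,0,0,0],[0,0,-10,0,0,0,0]])

```text
time_s: 14.18
ee_pos: [0.4862, -0.144, 0.1916]
orientation: [[-0.999, -0.043, -0.003], [-0.043, 0.999, 0.001], [0.002, 0.001, -1.0]]
wrist_force: [0.5, -0.2, -0.2]
width: -0.0001
finger_force: 0.0
```

Emit:
carry_out(motion=[[0,0,-4,0,0,0,0],[0,0,0,0,0,0,0],[2,0.1,0,0,0,0,0],[3,0.1,0,0,0,0,0],[4,0.2,0,0,0,0,0],[4,0.2,0,0,0,0,0],[4,0.2,0,0,0,0,0],[4,0.2,0,0,0,0,0]])

```text
time_s: 14.85
ee_pos: [0.5086, -0.1431, 0.1899]
orientation: [[-0.999, -0.043, 0.001], [-0.043, 0.999, 0.0], [-0.001, -0.0, -1.0]]
wrist_force: [0.1, 0.2, -0.2]
width: -0.0001
finger_force: 0.0
```

Emit:
carry_out(motion=[[3,0.1,0,0,0,0,0],[3,0.1,0,0,0,0,0],[3,0.1,0,0,0,0,0],[3,0.1,0,0,0,0,0],[3,0.1,0,0,0,0,0],[2,0.1,0,0,0,0,0],[2,0.1,0,0,0,0,0],[0,0,0,0,0,0,0]])

```text
time_s: 15.52
ee_pos: [0.5274, -0.1424, 0.1896]
orientation: [[-0.999, -0.043, 0.0], [-0.043, 0.999, 0.0], [-0.0, 0.0, -1.0]]
wrist_force: [-0.2, -0.2, 0.8]
width: -0.0001
finger_force: 0.0
```

Emit:
carry_out(motion=[[2,0.1,0,0,0,0,0],[2,0.1,0,0,0,0,0],[1,0,0,0,0,0,0],[1,0,0,0,0,0,0],[1,0,0,0,0,0,0],[1,0,0,0,0,0,0],[0,0,0,0,0,0,0],[0,0,0,0,0,0,0]])

```text
time_s: 16.18
ee_pos: [0.5352, -0.1424, 0.1897]
orientation: [[-0.999, -0.043, 0.001], [-0.043, 0.999, -0.0], [-0.001, -0.0, -1.0]]
wrist_force: [-0.3, 0.2, -0.6]
width: 0.0
finger_force: 0.2
```

Emit:
carry_out(motion=[[1,0,0,0,0,0,0],[1,0,0,0,0,0,0],[1,0.1,0,0,0,0,0],[1,0,0,0,0,0,0],[1,0,0,0,0,0,0],[1,0.1,0,0,0,0,0],[1,0,0,0,0,0,0],[1,0,0,0,0,0,0]])

```text
time_s: 16.85
ee_pos: [0.543, -0.142, 0.1897]
orientation: [[-0.999, -0.043, 0.0], [-0.043, 0.999, 0.0], [-0.0, 0.0, -1.0]]
wrist_force: [-2.4, 0.2, 1.9]
width: 0.0001
finger_force: 1.3
```

```bash
python3 -c "
from h import *
b0=np.load('b.npy').astype(int);b=capture('top').astype(int);cv2.imwrite('pics/x.png',b[:,:,::-1])
g=lambda P:[round(float(np.dot(P-seat,a)),4) for a in(sx,syv)]
# column profile through empty bay at y=+0.03 (left of bay mid)
for yy in(.03,.01,-.02):
  for im in(b0,b):
    print(yy,[int(im[int(round(v)),int(round(u))].mean()) for u,v in proj('top',[seat+sx*x+syv*yy+[0,0,.046] for x in np.arange(-.12,-.02,.004)])])
"
```

```text
0.03 [70, 113, 93, 59, 23, 26, 31, 28, 32, 44, 64, 75, 53, 94, 110, 111, 79, 69, 110, 49, 56, 56, 56, 57, 55]
0.03 [108, 107, 107, 109, 106, 99, 66, 60, 116, 60, 60, 22, 26, 29, 26, 26, 40, 59, 75, 33, 48, 54, 56, 56, 54]
0.01 [81, 80, 77, 83, 87, 88, 82, 79, 79, 33, 77, 70, 34, 121, 121, 121, 121, 116, 51, 44, 57, 79, 111, 118, 126]
0.01 [119, 121, 119, 120, 119, 110, 66, 80, 79, 76, 83, 82, 84, 80, 31, 34, 35, 59, 57, 52, 32, 63, 107, 118, 125]
-0.02 [79, 80, 80, 81, 79, 78, 79, 81, 78, 37, 52, 71, 43, 122, 121, 122, 121, 121, 124, 27, 28, 27, 103, 125, 126]
-0.02 [119, 115, 115, 114, 114, 102, 63, 81, 79, 82, 81, 70, 34, 28, 28, 29, 26, 25, 34, 34, 23, 26, 97, 122, 125][ WARN:0@1.547] global loadsave.cpp:1063 imwrite_ Unsupported depth image for selected encoder is fallbacked to CV_8U.
```

Emit:
carry_out(motion=[[1,0,0,0,0,0,0],[1,0,0,0,0,0,0],[1,0.1,0,0,0,0,0],[1,0,0,0,0,0,0],[1,0,0,0,0,0,0],[0.5,0,0,0,0,0,0],[0,0,0,0,0,0,0],[0,0,0,0,0,0,0]])

```text
time_s: 17.57
ee_pos: [0.5486, -0.142, 0.1896]
orientation: [[-0.999, -0.043, 0.001], [-0.043, 0.999, 0.0], [-0.001, 0.0, -1.0]]
wrist_force: [-1.3, 0.5, 0.7]
width: 0.0002
finger_force: 0.6
```

Emit:
carry_out(motion=[[0.5,0,0,0,0,0,0],[0.5,0,0,0,0,0,0],[0.5,0,0,0,0,0,0],[0.5,0,0,0,0,0,0],[0,0,0,0,0,0,0],[0,0,0,0,0,0,0],[0,0,0,0,0,0,0],[0,0,0,0,0,0,0]])

```text
time_s: 18.23
ee_pos: [0.5505, -0.142, 0.1896]
orientation: [[-0.999, -0.043, 0.0], [-0.043, 0.999, 0.0], [-0.0, 0.0, -1.0]]
wrist_force: [-1.8, 1.1, -0.7]
width: 0.0001
finger_force: 0.8
```

Emit:
carry_out(motion=[[0.5,0,0,0,0,0,0],[0.5,0,0,0,0,0,0],[0.5,0,0,0,0,0,0],[0.5,0,0,0,0,0,0],[0.5,0,0,0,0,0,0],[0.5,0,0,0,0,0,0],[0,0,0,0,0,0,0],[0,0,0,0,0,0,0]])

```text
time_s: 18.9
ee_pos: [0.5519, -0.1419, 0.1896]
orientation: [[-0.999, -0.043, -0.003], [-0.043, 0.999, 0.0], [0.003, 0.0, -1.0]]
wrist_force: [-8.6, 1.9, 5.5]
width: 0.0
finger_force: 4.2
```

```bash
cat > m.py <<'E'
from h import *
g=lambda P:[round(float(np.dot(P-seat,a)),4) for a in(sx,syv)]
b0=np.load('b.npy').astype(int);b=capture('top').astype(int)
for im in(b0,b):
    print([int(im[int(round(v)),int(round(u))].mean()) for u,v in proj('top',[seat+sx*x+syv*.03+[0,0,.046] for x in np.arange(-.12,-.02,.004)])])
gr=cv2.cvtColor(b.astype(np.uint8),cv2.COLOR_RGB2GRAY)
c=cv2.HoughCircles(cv2.resize(gr[165:240,330:460],None,fx=6,fy=6,interpolation=cv2.INTER_CUBIC),cv2.HOUGH_GRADIENT,1,150,param1=80,param2=20,minRadius=40,maxRadius=64)
for q in c[0]: print(q.round(0),g(atz('top',(330+q[0]/6-.4,165+q[1]/6-.4),.253)))
E
python3 m.py
```

```text
[70, 113, 93, 59, 23, 26, 31, 28, 32, 44, 64, 75, 53, 94, 110, 111, 79, 69, 110, 49, 56, 56, 56, 57, 55]
[107, 107, 108, 108, 107, 108, 109, 108, 64, 65, 95, 77, 60, 44, 23, 28, 28, 28, 31, 71, 81, 39, 55, 55, 54]
[246. 154.  59.] [0.0013, 0.1432]
```

Firm contact (8.6 N), with 37 mm of plate travel against 35 expected, so the stop is snug. Now I back off, rise and go over to the left side of the lever.

Emit:
carry_out(motion=[[-4,0,0,0,0,0,0],[-4,0,2,0,0,0,0],[-4,0,25,0,0,0,0],[0,0,36,0,0,0,0],[0,0,36,0,0,0,0],[-2,38,0,0,0,0,0],[-2,38,0,0,0,0,0],[-1,38,0,0,0,0,0]])

```text
time_s: 19.62
ee_pos: [0.5368, -0.0274, 0.2899]
orientation: [[-0.999, -0.041, 0.004], [-0.041, 0.999, -0.0], [-0.004, -0.0, -1.0]]
wrist_force: [0.9, -0.1, -0.1]
width: -0.0002
finger_force: 0.0
```

```bash
python3 m.py; python3 -c "
from h import *
to(seat-.065*sx+.080*syv+[0,0,.077],MS)"
```

```text
[70, 113, 93, 59, 23, 26, 31, 28, 32, 44, 64, 75, 53, 94, 110, 111, 79, 69, 110, 49, 56, 56, 56, 57, 55]
[109, 109, 111, 109, 109, 110, 110, 110, 67, 71, 104, 42, 28, 30, 30, 29, 29, 26, 28, 30, 28, 25, 28, 29, 27]
[240. 154.  58.] [0.0016, 0.145]
 mm [ -1.3 -11.8 -52.7] deg [-0.3  0.2 -0.2] t 19.67 rows 1.3
```

Emit:
carry_out(motion=[[-1,-11,0,0,0,0,0],[0,0,-15,0,0,0,0],[0,0,-20,0,0,0,0],[0,0,-17,0,0,0,0],[0,0,0,0,0,0,0],[0,0,0,0,0,0,0],[0,0,0,0,0,0,0],[0,0,0,0,0,0,0]])

```text
time_s: 20.33
ee_pos: [0.5362, -0.0392, 0.2379]
orientation: [[-0.999, -0.043, 0.002], [-0.043, 0.999, 0.0], [-0.002, -0.0, -1.0]]
wrist_force: [0.2, 0.2, -1.0]
width: 0.0
finger_force: 0.0
```

Emit:
carry_out(motion=[[0.3,-6,1,0,0,0,0],[0.3,-6,1,0,0,0,0],[0.3,-6,1,0,0,0,0],[0.3,-6,1,0,0,0,0],[0.3,-6,1,0,0,0,0],[0.3,-6,1,0,0,0,0],[0.3,-6,0,0,0,0,0],[0,0,0,0,0,0,0]])

```text
time_s: 21.0
ee_pos: [0.5375, -0.0828, 0.2426]
orientation: [[-0.999, -0.041, 0.0], [-0.041, 0.999, -0.001], [-0.0, -0.001, -1.0]]
wrist_force: [-0.1, -0.1, 1.4]
width: -0.0005
finger_force: 0.0
```

Emit:
carry_out(motion=[[0.2,-8,0,0,0,0,0],[0.3,-7,-3,0,0,0,0],[0.3,-7,-4,0,0,0,0],[0.3,-7,-5,0,0,0,0],[0.3,-6,-6,0,0,0,0],[0.2,-6,-6,0,0,0,0],[0.2,-4,-6,0,0,0,0],[0,0,0,0,0,0,0]])

```text
time_s: 21.67
ee_pos: [0.5387, -0.1271, 0.2112]
orientation: [[-0.999, -0.042, -0.002], [-0.042, 0.999, -0.0], [0.002, -0.0, -1.0]]
wrist_force: [0.9, -0.8, 1.0]
width: -0.0
finger_force: 0.0
```

```bash
cat > q.py <<'E'
from h import *
s=sense();d=s['ee_pos']-seat;print('xs,ys,z',(1e3*np.array([d@sx,d@syv,d[2]])).round(1),s['wrist_force'].round(1),s['time_s'])
E
python3 q.py
```

```text
xs,ys,z [-66.2 -18.   51.2] [ 0.9 -0.8  1. ] 21.6667
```

Now press down to bring the lever level.

Emit:
carry_out(motion=[[0.2,-3,-3,0,0,0,0],[0.1,-3,-3,0,0,0,0],[0.1,-2,-3,0,0,0,0],[0.1,-2,-3,0,0,0,0],[0.1,-2,-3,0,0,0,0],[0,-2,-2,0,0,0,0],[0,0,-2,0,0,0,0],[0,0,0,0,0,0,0]])

```text
time_s: 22.33
ee_pos: [0.5398, -0.1406, 0.1932]
orientation: [[-0.999, -0.043, -0.0], [-0.043, 0.999, -0.001], [0.0, -0.0, -1.0]]
wrist_force: [-0.6, 0.1, -0.3]
width: 0.0003
finger_force: 0.0
```

```bash
python3 q.py
```

```text
xs,ys,z [-65.8 -31.6  33.2] [-0.6  0.1 -0.3] 22.3333
```

Emit:
carry_out(motion=[[0,0,-2,0,0,0,0],[0,0,-2,0,0,0,0],[0,0,-2,0,0,0,0],[0,0,-1,0,0,0,0],[0,0,0,0,0,0,0],[0,0,0,0,0,0,0],[0,0,0,0,0,0,0],[0,0,0,0,0,0,0]])

```text
time_s: 23.0
ee_pos: [0.5405, -0.1409, 0.1912]
orientation: [[-0.999, -0.042, 0.005], [-0.042, 0.999, -0.002], [-0.005, -0.002, -1.0]]
wrist_force: [-13.7, 1.7, 47.2]
width: 0.0002
finger_force: 23.1
```

```bash
python3 q.py
```

```text
xs,ys,z [-65.1 -31.9  31.2] [-13.7   1.7  47.2] 23.0
```

Hard stop at 31 mm over the floor, exactly the level lever's top. I'll retreat and check.

Emit:
carry_out(motion=[[0,0,6,0,0,0,0],[0,0,15,0,0,0,0],[0,0,35,0,0,0,0],[-20,0,35,0,0,0,0],[-35,0,20,0,0,0,0],[-38,0,0,0,0,0,0],[-30,-20,0,0,0,0,0],[0,-38,0,0,0,0,0]])

```text
time_s: 23.67
ee_pos: [0.4115, -0.1952, 0.2983]
orientation: [[-0.999, -0.047, -0.002], [-0.047, 0.999, 0.001], [0.002, 0.001, -1.0]]
wrist_force: [0.8, -0.3, -0.2]
width: 0.0001
finger_force: 0.0
```

Emit:
carry_out(motion=[[0,-38,0,0,0,0,0],[0,-38,0,0,0,0,0],[0,-38,0,0,0,0,0],[0,-38,0,0,0,0,0],[0,-38,0,0,0,0,0],[0,0,0,0,0,0,0],[0,0,0,0,0,0,0],[0,0,0,0,0,0,0]])

```text
time_s: 24.33
ee_pos: [0.4166, -0.3877, 0.2971]
orientation: [[-0.999, -0.043, -0.001], [-0.043, 0.999, 0.001], [0.001, 0.001, -1.0]]
wrist_force: [0.3, 0.9, 0.1]
width: -0.0
finger_force: 0.0
```

```bash
python3 q.py; python3 m.py; python3 - <<'E'
from h import *
b=capture('top').astype(int)
sL=seat+.145*syv
for nm,s in(('R',seat),('L',sL)):
  print(nm)
  for x in np.arange(-.11,-.025,.006):
    print(round(x,3),' '.join('%3d'%b[int(round(v)),int(round(u))].mean() for u,v in proj('top',[s+sx*x+syv*y+[0,0,.031] for y in np.arange(.06,-.064,-.006)])))
E
```

```text
xs,ys,z [-200.4 -272.6  137.1] [0.3 0.9 0.1] 24.3333
[70, 113, 93, 59, 23, 26, 31, 28, 32, 44, 64, 75, 53, 94, 110, 111, 79, 69, 110, 49, 56, 56, 56, 57, 55]
[99, 100, 99, 100, 98, 99, 100, 98, 63, 67, 101, 73, 103, 105, 100, 78, 102, 98, 34, 70, 75, 31, 53, 52, 50]
R
-0.11 112 108 110 109 109 101 100 109 115 111 112 113  83  99 106 111 113 111 110 112 107
-0.104 111 110 111 107 103 100 101 108 115 112 114 111  80  99 104 110 112 110 111 113 102
-0.098 111 109 111 110 103 101 102 109 113 110 114 112  81 100 105 112 113 110 112 113 112
-0.092 111 110 110 109 104 100 102 109 113 111 112 113  83 100  92 111 114 109 111 111 111
-0.086 109 111 112 109  49  61  64  70  58  59  48  47  52  58  59  56 114 109 112 113 111
-0.08 112 111 111 110  62  60  62  67  67  75  72  74  75  74  75  76 113 111 111 112 108
-0.074 111 112 112 111  59  67  69  64  71  74  73  72  71  73  72  46  55  55  35 101 105
-0.068 112 111 115 111  55  82 105 103  98 105 104 107 104 105 106  39  35  33  34  33  71
-0.062 110 110 112 113  55  79 104 104  95  97 101 101 102 101 103  36  34  31  32  30  83
-0.056 112 110
[... 1417 characters left out ...]
 52  75  78  76  92 112
-0.05 114 112 116 114  58  65  59 100  98  69  70  71  67  68  69  68  54 100 108 111 114
-0.044  41  39  28 100  36  40  40  42  45  49  50  48  35  35  35  35  37  40  54  77 109
-0.038  27  26  26  27  50  71  67  51  73  74  74  76  74  74  55  70  69  76  76  25  90
-0.032  28  26  28  28  26  25  25  35  35  37  38  39  29  28  22  26  25  30  27  26  91
-0.026  26  29  24  26  27  34  51  54  54  53  58  62  55  46  31  25  26  27  24  26  93Traceback (most recent call last):
  File "m.py", line 8, in <module>
    for q in c[0]: print(q.round(0),g(atz('top',(330+q[0]/6-.4,165+q[1]/6-.4),.253)))
             ~^^^
TypeError: 'NoneType' object is not subscriptable
```

The empty bay's plate and lever pattern now matches the loaded bay's. Last check is the bottle itself, by correlation.

```bash
python3 - <<'E'
from h import *
for n in('top','side'):
  im=capture(n);sL=seat+.145*syv+[0,0,.093];sR=seat+[0,0,.093]
  l,r=proj(n,[sL,sR]);w=24 if n=='top' else 14
  li,ri=l.round().astype(int),r.round().astype(int)
  t=im[li[1]-w:li[1]+w,li[0]-w:li[0]+w];g=8
  a=im[ri[1]-w-g:ri[1]+w+g,ri[0]-w-g:ri[0]+w+g]
  if n=='side': t=cv2.resize(t,None,fx=.88,fy=.88)
  m=cv2.matchTemplate(a,t,cv2.TM_CCOEFF_NORMED);_,v,_,p=cv2.minMaxLoc(m)
  q=np.array(p)+t.shape[0]/2-(w+g)
  print(n,v,'offset px',q, 'expected subpix',(r-ri)-(l-li))
E
```

```text
top 0.8253111243247986 offset px [-4.  0.] expected subpix [ 0.26237091 -0.33112612]
side 0.47761669754981995 offset px [0.5 0.5] expected subpix [ 0.0139103  -0.00327964]
```

```bash
python3 - <<'E'
from h import *
im=capture('top');g=lambda P:(1e3*np.array([np.dot(P-seat,a) for a in(sx,syv)])).round(1)
gr=im.astype(int).mean(2)
for nm,off in(('L',.145),('R',0)):
  c=proj('top',[seat+off*syv+[0,0,.05]])[0].round().astype(int)
  u0,v0=c[0]-28,c[1]-32
  p=im[v0:v0+64,u0:u0+56].astype(int)
  m=((p.min(2)>55)&(p[:,:,0]-p[:,:,2]>10)).astype(np.uint8)
  n,lab,st,ce=cv2.connectedComponentsWithStats(m);k=1+st[1:,4].argmax()
  print(nm,st[k][:2]+[u0,v0],st[k][2:],'centroid @z.22',g(atz('top',ce[k]+[u0,v0],.22)))
  G=cv2.resize(gr[v0:v0+64,u0:u0+56].astype(np.uint8),None,fx=6,fy=6,interpolation=cv2.INTER_CUBIC)
  h=cv2.HoughCircles(G,cv2.HOUGH_GRADIENT,1,5,param1=50,param2=10,minRadius=44,maxRadius=62)
  if h is not None:
    for q in h[0][:3]: print(q.round(),g(atz('top',(u0+q[0]/6-.4,v0+q[1]/6-.4),.253)))
E
```

```text
L [355 181] [ 28  27 153] centroid @z.22 [ -2.8 146.3]
[186. 168.  59.] [  1.  142.8]
[192. 158.  58.] [  4.5 141. ]
[192. 164.  55.] [  2.6 141. ]
R [417 183] [ 28  28 165] centroid @z.22 [-3.3  4.7]
[196. 174.  59.] [-2.2  1.4]
[200. 158.  56.] [3.9 0.2]
[192. 166.  56.] [0.4 3.2]
```

```bash
python3 -c "
from workcell import env
print(env.finish_job())"
```

```text
the job is handed in; nothing more can be done
None
```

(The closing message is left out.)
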